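# Push two sachet drawers shut

## Task

Three small sachet drawers stand open on the counter: with the fingertips against their fronts, push the green drawer and the orange drawer fully home, in either order. Leave the blue drawer open as it is, for it is still to be refilled. Only push: keep the fingers out of the sachet trays, and do not pick up or shift the jam pot, jigger and spice shaker standing round the drawers.

Things in the scene. Friction and masses are not known exactly. Their poses are not given: they have to be found in the camera images.
- base_board: flat wooden board 150 x 350 x 10 mm, fixed on the table; three white single-drawer modules (each 130 deep x 106 wide x 92 mm high, centres 112 mm apart) stand side by side on it, fixed, in any order. Origin: centre of its underside; its x axis points away from the robot into the drawers (the direction in which a drawer is pushed shut), y along the row, z up.
- green_front (a point): centre of the outer face of the green drawer front, moving with it, 56 mm above the table. Front panel: 102 mm wide, 8 mm thick, 14 to 88 mm above the table, flat, no handle, a small blank white label card on it. x axis points into the drawer (push direction), y along the front, z up. The module tops are 102 mm above the table.
- green_drawer (a joint): opening of the green drawer in m: 0 fully home (its front against the white module), up to 0.105 open; it stays where it is left and slides with about 1.5 N of friction. Behind the front is its sachet tray (grey, 94 mm wide, up to 66 mm above the table, full of paper sachets), not to be touched, nor its grey lining on the back of the front
- orange_front (a point): centre of the outer face of the orange drawer front, moving with it, 56 mm above the table. Front panel: 102 mm wide, 8 mm thick, 14 to 88 mm above the table, flat, no handle, a small blank white label card on it. x axis points into the drawer (push direction), y along the front, z up. The module tops are 102 mm above the table.
- orange_drawer (a joint): opening of the orange drawer in m: 0 fully home (its front against the white module), up to 0.105 open; it stays where it is left and slides with about 1.5 N of friction. Behind the front is its sachet tray (grey, 94 mm wide, up to 66 mm above the table, full of paper sachets), not to be touched, nor its grey lining on the back of the front
- blue_front (a point): centre of the outer face of the blue drawer front, moving with it, 56 mm above the table. Front panel: 102 mm wide, 8 mm thick, 14 to 88 mm above the table, flat, no handle, a small blank white label card on it. x axis points into the drawer (push direction), y along the front, z up. The module tops are 102 mm above the table.
- blue_drawer (a joint): opening of the blue drawer in m: 0 fully home (its front against the white module), up to 0.105 open; it stays where it is left and slides with about 1.5 N of friction. Behind the front is its sachet tray (grey, 94 mm wide, up to 66 mm above the table, full of paper sachets), not to be touched, nor its grey lining on the back of the front
- jam_pot: loose mango jam pot, yellow with white lid, 70 mm across, 70 mm high, beside the drawers; origin at the centre of its underside
- jigger: loose double-ended steel jigger, 46 mm across, 77 mm high, beside the drawers; origin at the centre of its underside
- shaker: loose glass spice shaker with chromed cap, 44 mm across, 72 mm high, in front of the drawers; origin at the centre of its underside
Mind the look-alikes: they are no part of the job. Leave any purple look-alike of the jigger alone.

How it is judged:
By the outcome, as a careful person would: the job done as asked, in the order asked, and still so for the second after the job is handed in, with the robot touching nothing.
It also fails if it takes over 43 s, if anything falls off the work surface, if the arm or the gripper's body presses on something with over 40 N, if the wrist force passes 120 N, or if a joint passes its speed limit or range.

## Robot

A 6-joint arm with a two-finger parallel gripper is mounted at the origin on a cart in front of the work surface, level with it; the furniture and walls round the work are solid. World frame = base frame: x ahead of the robot, y to its left, z up, the work surface at z = 0. Lengths are in mm, angles in degrees, forces in N, time in s.
With the tool pointing down it reaches from about 350 to 850 mm from the base axis. Payload 8.1 kg.
Tool frame: the origin (TCP) lies at the very end of the fingers, on their centre line; the grasp point (between the pads) lies r.tcp_to_grasp behind it (r.tcp_to_grasp is the distance from the TCP to the grasp point, in mm); z points along the fingers, y is the line along which they close (so a half turn about z gives the same grasp; the last joint's range is limited). The gripper opens to 85 mm and grips with 20 to 120 N. Pads are 22 mm wide; open, the fingers measure 114 mm over their backs; the gripper's body (76 mm by 85 mm) begins 54 mm behind the grasp point. The pads swing forward as they close: fully open they stand 13 mm farther back than shut.
Start: joints at [58.934, 7.471, 85.268, -0, 87.261, -4.893], TCP at [264.627, 538.496, 231.292] pointing down, gripper open.
Joint ranges: [-169.43, 169.43], [-51.17, 129.36], [1.28, 143.12], [-76.62, 256.62], [0, 156.53], [-152.29, 152.29]. Speed limits (degrees/s): [136.94, 136.94, 159.86, 180, 180, 180].

## Interface

Orientations are given as [roll, pitch, yaw] about the fixed x, y, z axes, in that order (R = Rz(yaw) Ry(pitch) Rx(roll)).
In Python, from bench import sense, viewer, order, r gives the robot as it stands.
- The arm moves only by the tool carry_out, never from a script. Its argument "increments" is one flat list of numbers, 7 for each row, row after row: the shift along the tool's x, y, z as a fraction of full scale, then the turn, a rotation vector about the tool's x, y, z as a fraction of full scale, then the opening, from -1 (shut) to 1 (fully open). A call has exactly 10 rows; each row is the pose to reach, as a shift and turn from the pose commanded when the call began, along the tool's axes at that moment, turning the shorter way round; what a row does not reach only later rows make up. Full scale, the value 1, is 400 mm for a shift and 2 pi rad for a turn. A row lasts 1/8 s, in which the tool goes at most 62.5 mm and 10.7 degrees, less where a joint would pass 70% of its speed; a pose out of reach is approached as far as the arm can. A call with a number of a shift or a turn outside -1 to 1 is refused whole. A call with a gripper value outside its range is refused whole. The fingers move at their own pace and stop on an object; "force" is the grip in N (left out, the last holds). Time passes only in rows, so rows that repeat a pose let the fingers close, or fill a call up. It gives the time, the measured TCP pose, the force, the opening and the grip force at its end, in the units of the state.
- sense(): the state, without advancing time (a new reading comes with each control period).
- viewer.snapshot(name): name is "side" or "top"; returns the picture (400x640x3 uint8, red, green, blue); there is no depth.
- viewer.get_calibration(name): a dict with "fx", "fy", "cx", "cy" (pixels), "R" (3x3) and "t" (3): a world point X has camera coordinates R X + t. Camera axes: x right, y down, z forward; pixel columns grow to the right and rows downward; lengths in mm; the calibration is good to about 2 mm. A picture is of the moment at which its call begins. get_calibration takes no time and is no camera call.
- order.hand_in(): hands the job in; it is judged then, once.
The state is a dict: "time": time; "joint_pos": joint angles; "qd": joint speeds; "joint_efforts": joint torques, N m; "tool_pos": TCP position; "tcp_rot": TCP orientation; "ft_force": force on the tool from outside, world axes, zero at the start; "wrist_torque": the same for the moment, N m; "finger_gap": finger opening in mm; "grip_force": force on a finger pad.
Only numpy, scipy, OpenCV 4.12 (cv2) and the standard library are available. Lean on these libraries where they do the work, as an engineer would, in place of code of your own. Each camera call takes 0.05 s, during which the arm holds its last target. There are 200 camera calls.

## Working session

There is one attempt and no reset: what is moved stays moved. The work goes in short steps, Python scripts to look and compute and a tool call to move; the robot and the scene stay as the last step left them, time stands still between calls to the robot, and variables do not carry over. Pictures are saved under pics/ and viewed, at most 10 in all, crops included, and the job is handed in when it is done.

Besides the shell and the picture viewer there is one more tool, called after "Emit:" as name(argument=value, ...) on one line, values as JSON. carry_out: Moves the arm, as the interface text tells. Its arguments: {"type":"object","properties":{"increments":{"type":"array"},"force":{"type":"number"}},"required":["increments"]}

```bash
mkdir -p pics; python3 - <<'E'
from bench import sense, viewer, r
import cv2
for n in("side","top"):
    cv2.imwrite(f"pics/{n}0.png",viewer.snapshot(n)[:,:,::-1])
    print(n,viewer.get_calibration(n))
s=sense();print(s["time"],s["tool_pos"],s["tcp_rot"],s["finger_gap"],s["ft_force"],r.tcp_to_grasp)
E
```

```text
side {'fx': 468.7271557881857, 'fy': 468.7271557881857, 'cx': 314.25269944373923, 'cy': 198.78625465908866, 'R': array([[ 0.96041929, -0.27821139,  0.01389978],
       [-0.10690815, -0.41421865, -0.90387696],
       [ 0.25722641,  0.86661487, -0.42756665]]), 't': array([-500.95808928,  127.97861928, 1058.42860652])}
top {'fx': 391.862905922077, 'fy': 391.862905922077, 'cx': 318.43591509029415, 'cy': 195.03029993786626, 'R': array([[ 0.01856948, -0.99979401, -0.00819245],
       [-0.99273981, -0.0174633 , -0.11900713],
       [ 0.11883955,  0.01034287, -0.9928596 ]]), 't': array([  29.8196743 ,  548.79432147, 1098.70967545])}
0.1 [264.35273374 538.0732861  230.34761219] [-1.79904909e+02 -1.08951881e-02  1.53826327e+02] 85.15440383020014 [-0.25046292  0.1854779  -0.09514945] 18.700000000000003
```

View pics/side0.png

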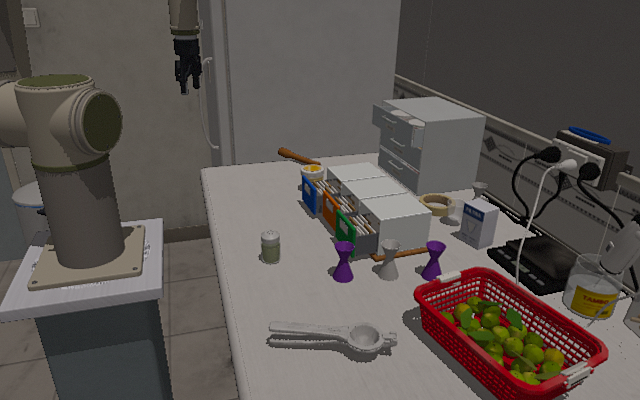

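View pics/top0.png

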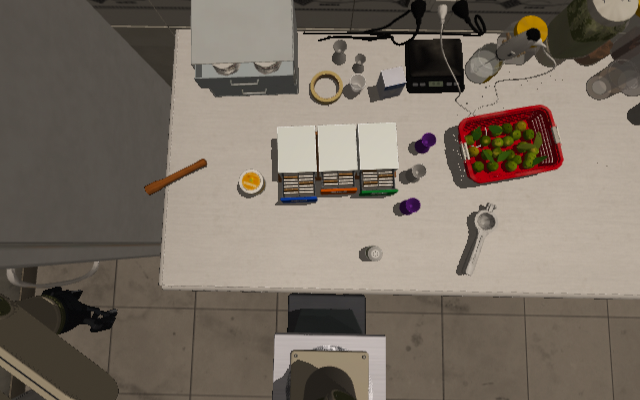

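The side and top views agree. From left to right the drawers are blue (~298,199), orange (~338,190) and green (~378,191). The shaker is at (374,254), the pot at (251,181), the jigger at (418,172) and the purple look-alikes at (410,206) and (425,142). I'll enlarge the top view next.

```bash
python3 - <<'E'
import cv2
a=cv2.imread("pics/top0.png")[115:265,260:440]
cv2.imwrite("pics/c1.png",cv2.resize(a,None,fx=4.4,fy=4,interpolation=cv2.INTER_CUBIC)[:, :800])
E
```

```text
(no output)
```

View pics/c1.png

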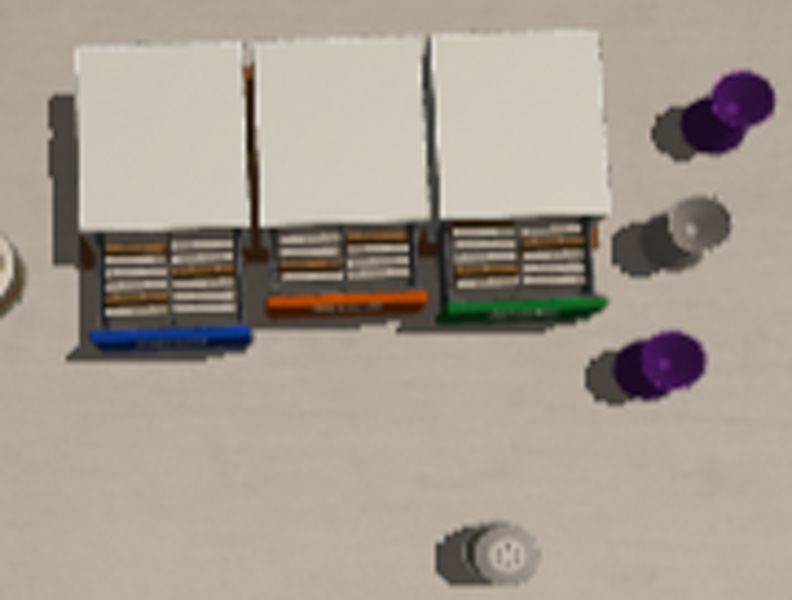

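```bash
cat >h.py <<'E'
import numpy as np
from bench import viewer
def ray(n,u,v,z):
    c=viewer.get_calibration(n);R=c["R"];C=-R.T@c["t"]
    d=R.T@np.array([(u-c["cx"])/c["fx"],(v-c["cy"])/c["fy"],1]);return C+d*(z-C[2])/d[2]
def crop(a,b,z):return ray("top",260+a/4.4-.5+.11,115+b/4-.5+.125,z)
E
python3 - <<'E'
from h import *
np.set_printoptions(precision=1,suppress=True)
c=viewer.get_calibration("top");print(-c["R"].T@c["t"])
for n,a,b,z in [("mTL",76,47,102),("mBL",81,231,102),("mTR",598,30,102),("mBR",607,217,102),("bL",90,334,88),("bR",251,328,88),("oL",267,299,88),("oR",427,291,88),("gL",440,305,88),("gR",606,297,88),("oLf",268,314,50),("purple",673,361,77),("jig",700,224,77),("shaker",508,555,72)]:print(n,crop(a,b,z))
E
```

```text
[ 413.7   28.  1156.4]
mTL [729.4 157.7 102. ]
mBL [600.3 150.6 102. ]
mTR [ 746.8 -170.5  102. ]
mBR [ 615.5 -175.4  102. ]
bL [531.2 144.3  88. ]
bR [537.1  44.   88. ]
oL [557.3  34.3  88. ]
oR [564.6 -65.5  88. ]
gL [555.1 -73.7  88. ]
gR [ 562.4 -177.2   88. ]
oLf [551.7  33.7  50. ]
purple [ 520.1 -221.1   77. ]
jig [ 616.4 -239.1   77. ]
shaker [ 385.5 -118.5   72. ]
```

```bash
cat >>h.py <<'E'
from scipy.spatial.transform import Rotation as Ro
from bench import sense
def plan(p,yaw,z0=None):
    s=sense();R=Ro.from_euler("xyz",s["tcp_rot"],degrees=True)
    print(s["tool_pos"],s["tcp_rot"],s["ft_force"])
    print("shift",np.round(R.inv().apply(np.array(p)-s["tool_pos"])/400,4),"turn",np.round((R.inv()*Ro.from_euler("xyz",[180,0,yaw],degrees=True)).as_rotvec()/2/np.pi,4))
E
python3 -c "
from h import *
plan([500,-18,231],-177.3)"
```

```text
[264.35273374 538.0732861  230.34761219] [-1.79904909e+02 -1.08951881e-02  1.53826327e+02] [-0.25046292  0.1854779  -0.09514945]
shift [-1.1419e+00 -9.8780e-01 -2.0000e-04] turn [-0.0003 -0.0001 -0.0802]
```

Emit:
carry_out(increments=[-0.095, -0.082, 0, 0, 0, -0.008, -1, -0.19, -0.164, 0, 0, 0, -0.016, -1, -0.285, -0.246, 0, 0, 0, -0.024, -1, -0.38, -0.328, 0, 0, 0, -0.032, -1, -0.475, -0.41, 0, 0, 0, -0.04, -1, -0.57, -0.492, 0, 0, 0, -0.048, -1, -0.665, -0.574, 0, 0, 0, -0.056, -1, -0.76, -0.656, 0, 0, 0, -0.064, -1, -0.855, -0.738, 0, 0, 0, -0.072, -1, -0.95, -0.82, 0, 0, 0, -0.08, -1])

```text
time: 1.35
tool_pos: [461.2, 74.9, 231.0]
tcp_rot: [180.0, -0.0, -177.3]
ft_force: [0.7, -0.2, -0.3]
finger_gap: 0.1
grip_force: 0.0
```

```bash
python3 -c "
from h import *
plan([500,-18,55],-177.3);print(sense()['finger_gap'])"
```

```text
[461.17710549  74.91115787 231.02365814] [ 1.79994562e+02 -1.34244393e-02 -1.77281928e+02] [ 0.69624792 -0.24739197 -0.28631173]
shift [-0.086  -0.2367  0.44  ] turn [ 0.     -0.      0.0001]
0.07863360833395641
```

Emit:
carry_out(increments=[-0.043, -0.118, 0, 0, 0, 0, -1, -0.086, -0.237, 0, 0, 0, 0, -1, -0.086, -0.237, 0.07, 0, 0, 0, -1, -0.086, -0.237, 0.14, 0, 0, 0, -1, -0.086, -0.237, 0.21, 0, 0, 0, -1, -0.086, -0.237, 0.28, 0, 0, 0, -1, -0.086, -0.237, 0.36, 0, 0, 0, -1, -0.086, -0.237, 0.44, 0, 0, 0, -1, -0.086, -0.237, 0.44, 0, 0, 0, -1, -0.086, -0.237, 0.44, 0, 0, 0, -1])

```text
time: 2.6
tool_pos: [500.2, -16.7, 56.3]
tcp_rot: [-180.0, 0.0, -177.4]
ft_force: [0.1, 0.3, 0.5]
finger_gap: -0.1
grip_force: 0.0
```

```bash
python3 - <<'E'
from h import *
import cv2
s=sense();print(s["tool_pos"],s["ft_force"])
a=viewer.snapshot("top")[115:265,260:440,::-1];b=viewer.snapshot("side")[120:270,270:450,::-1]
cv2.imwrite("pics/d.png",np.vstack([cv2.resize(i,(720,300),interpolation=3) if 0 else cv2.resize(i,None,fx=2,fy=2,interpolation=cv2.INTER_CUBIC) for i in (a,b)]))
E
```

```text
[500.18662099 -16.66520452  56.28267823] [0.09087489 0.25812744 0.4635398 ]
```

View pics/d.png

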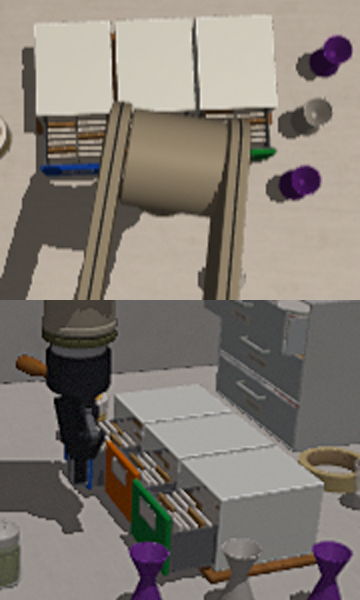

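The crop shows the shut fingers standing in front of the orange front, clear of it, with the blue front untouched. I'll push along tool -x, keeping short of the expected end.

Emit:
carry_out(increments=[-0.02, 0, 0, 0, 0, 0, -1, -0.04, 0, 0, 0, 0, 0, -1, -0.06, 0, 0, 0, 0, 0, -1, -0.08, 0, 0, 0, 0, 0, -1, -0.1, 0, 0, 0, 0, 0, -1, -0.12, 0, 0, 0, 0, 0, -1, -0.14, 0, 0, 0, 0, 0, -1, -0.16, 0, 0, 0, 0, 0, -1, -0.18, 0, 0, 0, 0, 0, -1, -0.19, 0, 0, 0, 0, 0, -1])

```text
time: 3.95
tool_pos: [576.1, -13.1, 55.2]
tcp_rot: [180.0, -0.0, -177.4]
ft_force: [-1.4, 1.6, -0.5]
finger_gap: 0.0
grip_force: 0.8
```

Emit:
carry_out(increments=[-0.003, 0, 0, 0, 0, 0, -1, -0.006, 0, 0, 0, 0, 0, -1, -0.009, 0, 0, 0, 0, 0, -1, -0.012, 0, 0, 0, 0, 0, -1, -0.015, 0, 0, 0, 0, 0, -1, -0.018, 0, 0, 0, 0, 0, -1, -0.018, 0, 0, 0, 0, 0, -1, -0.018, 0, 0, 0, 0, 0, -1, -0.018, 0, 0, 0, 0, 0, -1, -0.018, 0, 0, 0, 0, 0, -1])

```text
time: 5.2
tool_pos: [583.0, -12.9, 55.4]
tcp_rot: [-180.0, 0.0, -177.4]
ft_force: [0.3, 0.1, -0.4]
finger_gap: 0.1
grip_force: 0.2
```

Emit:
carry_out(increments=[-0.002, 0, 0, 0, 0, 0, -1, -0.004, 0, 0, 0, 0, 0, -1, -0.006, 0, 0, 0, 0, 0, -1, -0.008, 0, 0, 0, 0, 0, -1, -0.01, 0, 0, 0, 0, 0, -1, -0.011, 0, 0, 0, 0, 0, -1, -0.012, 0, 0, 0, 0, 0, -1, -0.013, 0, 0, 0, 0, 0, -1, -0.014, 0, 0, 0, 0, 0, -1, -0.015, 0, 0, 0, 0, 0, -1])

```text
time: 6.45
tool_pos: [588.8, -12.5, 55.3]
tcp_rot: [180.0, 0.0, -177.4]
ft_force: [-2.4, 0.1, 1.0]
finger_gap: 0.2
grip_force: 0.9
```

Emit:
carry_out(increments=[-0.001, 0, 0, 0, 0, 0, -1, -0.002, 0, 0, 0, 0, 0, -1, -0.003, 0, 0, 0, 0, 0, -1, -0.004, 0, 0, 0, 0, 0, -1, -0.005, 0, 0, 0, 0, 0, -1, -0.006, 0, 0, 0, 0, 0, -1, -0.007, 0, 0, 0, 0, 0, -1, -0.008, 0, 0, 0, 0, 0, -1, -0.009, 0, 0, 0, 0, 0, -1, -0.01, 0, 0, 0, 0, 0, -1])

```text
time: 7.7
tool_pos: [588.9, -12.5, 55.3]
tcp_rot: [180.0, -0.5, -177.4]
ft_force: [-27.5, -0.6, 21.7]
finger_gap: 0.2
grip_force: 13.8
```

Travel stopped at 588.9 with the force rising, so orange is home. Next I back off and shift 112 mm along the row to green.

Emit:
carry_out(increments=[0.04, 0, 0, 0, 0, 0, -1, 0.12, 0, 0, 0, 0, 0, -1, 0.215, 0, 0, 0, 0, 0, -1, 0.215, -0.07, 0, 0, 0, 0, -1, 0.215, -0.14, 0, 0, 0, 0, -1, 0.215, -0.21, 0, 0, 0, 0, -1, 0.215, -0.28, 0, 0, 0, 0, -1, 0.215, -0.28, 0, 0, 0, 0, -1, 0.215, -0.28, 0, 0, 0, 0, -1, 0.215, -0.28, 0, 0, 0, 0, -1])

```text
time: 8.95
tool_pos: [512.0, -127.3, 55.2]
tcp_rot: [180.0, -0.0, -177.3]
ft_force: [0.2, 0.2, 0.3]
finger_gap: 0.1
grip_force: 0.0
```

```bash
python3 - <<'E'
from h import *
import cv2
s=sense();print(s["tool_pos"],s["ft_force"])
a=viewer.snapshot("top")[115:265,260:440,::-1];b=viewer.snapshot("side")[120:270,270:450,::-1]
cv2.imwrite("pics/e.png",np.vstack([cv2.resize(i,None,fx=2,fy=2,interpolation=cv2.INTER_CUBIC) for i in (a,b)]))
E
```

```text
[ 512.01108193 -127.2690784    55.1641215 ] [0.16373927 0.17025804 0.31324125]
```

View pics/e.png

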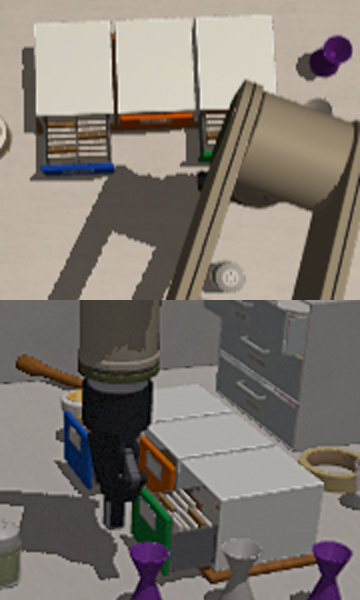

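In the picture orange is flush with its module and blue is still open. The fingers are in front of green.

Emit:
carry_out(increments=[-0.02, 0, 0, 0, 0, 0, -1, -0.04, 0, 0, 0, 0, 0, -1, -0.06, 0, 0, 0, 0, 0, -1, -0.08, 0, 0, 0, 0, 0, -1, -0.1, 0, 0, 0, 0, 0, -1, -0.12, 0, 0, 0, 0, 0, -1, -0.14, 0, 0, 0, 0, 0, -1, -0.16, 0, 0, 0, 0, 0, -1, -0.175, 0, 0, 0, 0, 0, -1, -0.185, 0, 0, 0, 0, 0, -1])

```text
time: 10.3
tool_pos: [586.3, -124.7, 55.2]
tcp_rot: [180.0, -0.0, -177.4]
ft_force: [-1.9, 0.7, -0.4]
finger_gap: -0.1
grip_force: 0.8
```

Emit:
carry_out(increments=[-0.003, 0, 0, 0, 0, 0, -1, -0.006, 0, 0, 0, 0, 0, -1, -0.009, 0, 0, 0, 0, 0, -1, -0.012, 0, 0, 0, 0, 0, -1, -0.014, 0, 0, 0, 0, 0, -1, -0.016, 0, 0, 0, 0, 0, -1, -0.018, 0, 0, 0, 0, 0, -1, -0.02, 0, 0, 0, 0, 0, -1, -0.021, 0, 0, 0, 0, 0, -1, -0.022, 0, 0, 0, 0, 0, -1])

```text
time: 11.55
tool_pos: [594.8, -124.4, 55.3]
tcp_rot: [-180.0, -0.0, -177.4]
ft_force: [-1.7, 1.0, -1.0]
finger_gap: -0.1
grip_force: 0.8
```

Emit:
carry_out(increments=[-0.001, 0, 0, 0, 0, 0, -1, -0.002, 0, 0, 0, 0, 0, -1, -0.003, 0, 0, 0, 0, 0, -1, -0.004, 0, 0, 0, 0, 0, -1, -0.005, 0, 0, 0, 0, 0, -1, -0.006, 0, 0, 0, 0, 0, -1, -0.007, 0, 0, 0, 0, 0, -1, -0.008, 0, 0, 0, 0, 0, -1, -0.009, 0, 0, 0, 0, 0, -1, -0.01, 0, 0, 0, 0, 0, -1])

```text
time: 12.8
tool_pos: [595.2, -124.3, 55.2]
tcp_rot: [180.0, -0.4, -177.4]
ft_force: [-24.6, 1.6, 17.0]
finger_gap: 0.3
grip_force: 12.3
```

Green stopped at 595.2 against a rising force, so it is home. I'll back off and raise the arm clear.

Emit:
carry_out(increments=[0.04, 0, 0, 0, 0, 0, -1, 0.12, 0, 0, 0, 0, 0, -1, 0.2, 0, 0, 0, 0, 0, -1, 0.2, 0, -0.1, 0, 0, 0, -1, 0.2, 0, -0.2, 0, 0, 0, -1, 0.2, 0, -0.32, 0, 0, 0, -1, 0.2, 0, -0.45, 0, 0, 0, -1, 0.3, 0, -0.5, 0, 0, 0, -1, 0.42, 0, -0.5, 0, 0, 0, -1, 0.45, 0, -0.5, 0, 0, 0, -1])

```text
time: 14.05
tool_pos: [417.9, -132.8, 256.2]
tcp_rot: [-179.9, 0.1, -177.4]
ft_force: [-1.0, 0.8, 0.7]
finger_gap: 0.2
grip_force: 0.0
```

```bash
python3 - <<'E'
from h import *
import cv2
s=sense();print(s["tool_pos"],s["ft_force"])
a=viewer.snapshot("top")[115:265,230:440,::-1];b=viewer.snapshot("side")[120:270,240:450,::-1]
cv2.imwrite("pics/f.png",np.vstack([cv2.resize(i,None,fx=2,fy=2,interpolation=cv2.INTER_CUBIC) for i in (a,b)]))
E
```

```text
[ 417.90024848 -132.84965706  256.17293236] [-0.95314618  0.83086091  0.7214534 ]
```

View pics/f.png

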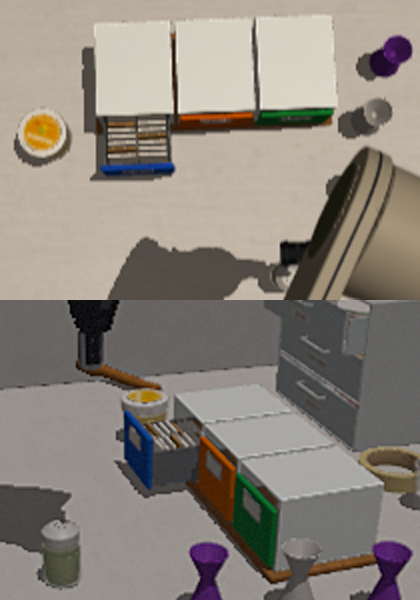

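Green and orange are flush with their modules, blue is open as before, and the pot, jigger and shaker are where they stood.

```bash
python3 -c "
from bench import order
print(order.hand_in())"
```

```text
the job is handed in; nothing more can be done
None
```

The green and orange drawers are pushed fully home, the blue drawer is still open, nothing else was moved, and the job was handed in at about 14 s.

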